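Unstack the returned recorders into their charging cradles

ROBOT

A 6-joint arm with a two-finger parallel gripper is mounted at the origin on the work surface. World frame = base frame: x ahead of the robot, y to its left, z up, the work surface at z = 0. Lengths are in m, angles in degrees, forces in N, time in s.
With the tool pointing down it reaches from about 0.375 to 0.9 m from the base axis. Payload 3.1 kg.
Tool frame: the origin (TCP) lies on the centre line of the jaws, within the pads' length; the fingertips stand 25 mm ahead of it and the grasp point (between the pads) lies 6 mm ahead of it; y points along the fingers, x is the direction in which the jaws open and shut, and the axes are right-handed (so a half turn about y gives the same grasp; the last joint's range is limited). The gripper opens to 87 mm and grips with 3 to 60 N. Pads are 19 mm wide; open, the fingers measure 117 mm over their backs; the gripper's body (75 mm by 190 mm) begins 51 mm behind the grasp point.
Start: joints at [-73.596, 30.224, 82.088, -0, 67.689, -10.227], TCP at [0.28, -0.559, 0.248] pointing down, gripper open.
Joint ranges: [-176.69, 176.69], [-43.24, 126.21], [12.49, 139.97], [-82, 262], [0, 151.66], [-163.58, 163.58]. Speed limits (degrees/s): [159.86, 159.86, 180, 180, 180, 180].

INTERFACE

Orientations are given as a 3x3 rotation matrix whose columns are the frame's x, y, z axes.
In Python, from rig import * gives the robot as it stands.
- The arm moves only by the tool play_rows, never from a script. Its argument "commands" is a list of rows, each a list of 2 entries, a list of its own where there are three numbers: the shift along the world's x, y, z in m, then the turn, a rotation vector about the world's x, y, z in rad. A call has 1 to 10 rows; each row is the pose to reach, as a shift and turn from the pose commanded when the call began; what a row does not reach only later rows make up. A row lasts 1/8 s, in which the tool goes at most 62.5 mm and 10.7 degrees, less where a joint would pass 70% of its speed; a pose out of reach is approached as far as the arm can. A call with a gripper value outside its range is refused whole. "gripper" is the finger opening in m, from 0 to 0.087, set as the call begins (left out, the last holds). The fingers move at their own pace and stop on an object; the grip force is fixed at half the most. Time passes only in rows, so rows that repeat a pose let the fingers close. It gives the time, the measured TCP pose, the force and the opening at its end, in the units of the state.
- read_state(): the state, without advancing time (a new reading comes with each control period).
- capture(name): name is "scene" or "top" or "wrist"; returns a dict with "frame" (400x640x3 uint8, red, green, blue), "depth" (400x640 float32, m along the optical axis (not along the pixel's ray), 0 where there is no reading), "mtx" (3x3 intrinsics, pixels), "cam_to_world" (4x4, takes a point from camera to world coordinates); the wrist camera has in their place "hand_eye" (4x4, takes a point from camera to tool coordinates, whose origin is the TCP and whose axes are the tool frame's). Camera axes: x right, y down, z forward; pixel columns grow to the right and rows downward; lengths in m; the calibration is good to about 2 mm. A picture is of the moment at which its call begins: read the wrist's pose just before it.
- hand_in(): hands the job in, once; it reports no verdict.
The state is a dict: "time_s": time; "joint_positions": joint angles; "qvel": joint speeds; "tau": joint torques, N m; "position": TCP position; "tcp_rot": TCP orientation; "force": force on the tool from outside, world axes, zero at the start; "moment": the same for the moment, N m; "opening": opening from 0.0 (shut) to 1.0 (fully open).
Only numpy, scipy, OpenCV 4.12 (cv2) and the standard library are available. Lean on these libraries where they do the work, as an engineer would, in place of code of your own. Each camera call takes 0.05 s, during which the arm holds its last target. There are 200 camera calls.

TASK

The patient recorders that came back today are piled up on the grey mat. Take the pile apart from the top down and lay each recorder flat in the charging cradle of its own colour, fully inside the raised rim, and let go of it before you take the next. Set them down, do not let any of them drop, and leave the gel bottle and the computer mouse where they are.

Things in the scene. Friction and masses are not known exactly. Their poses are not given: they have to be found in the camera images.
- rec_event: red event recorder: flat rigid box, 60 long (its x) x 40 wide (its y) x 20 mm high (z up), about 60 g, red casing round a white face with a dark display. Origin: centre of its underside. It lies on top of the pile, on the yellow recorder. The pile is flat, roughly centred and parallel, largest at the bottom.
- rec_oxi: yellow oximeter recorder: flat rigid box, 78 long (its x) x 48 wide (its y) x 22 mm high (z up), about 100 g, yellow casing round a white face with a dark display. Origin: centre of its underside. It is second from the top, between the red and the black recorder. The pile is flat, roughly centred and parallel, largest at the bottom.
- rec_holter: black ECG recorder: flat rigid box, 98 long (its x) x 56 wide (its y) x 24 mm high (z up), about 150 g, black casing round a white face with a dark display. Origin: centre of its underside. It is third from the top, between the yellow and the blue recorder. The pile is flat, roughly centred and parallel, largest at the bottom.
- rec_bp: blue blood-pressure recorder: flat rigid box, 118 long (its x) x 64 wide (its y) x 30 mm high (z up), about 240 g, blue casing round a white face with a dark display. Origin: centre of its underside. It lies at the bottom of the pile, on a flat grey rubber mat 150 x 130 x 3 mm that is fixed to the desk. The pile is flat, roughly centred and parallel, largest at the bottom.
- cradle_event: charging cradle of the red event recorder, fixed to the desk: white tray 86 (its x) x 66 mm (its y), red pocket floor. Origin: centre of its underside. Pocket 76 x 56 mm, floor 6 mm above the desk, rim 5 mm thick, 8 mm above the floor, with a 40 mm finger gap mid each long side. The recorder lies lengthwise, either way round.
- cradle_oxi: charging cradle of the yellow oximeter recorder, fixed to the desk: white tray 104 (its x) x 74 mm (its y), yellow pocket floor. Origin: centre of its underside. Pocket 94 x 64 mm, floor 6 mm above the desk, rim 5 mm thick, 8 mm above the floor, with a 40 mm finger gap mid each long side. The recorder lies lengthwise, either way round.
- cradle_holter: charging cradle of the black ECG recorder, fixed to the desk: white tray 124 (its x) x 82 mm (its y), black pocket floor. Origin: centre of its underside. Pocket 114 x 72 mm, floor 6 mm above the desk, rim 5 mm thick, 8 mm above the floor, with a 40 mm finger gap mid each long side. The recorder lies lengthwise, either way round.
- cradle_bp: charging cradle of the blue blood-pressure recorder, fixed to the desk: white tray 144 (its x) x 90 mm (its y), blue pocket floor. Origin: centre of its underside. Pocket 134 x 80 mm, floor 6 mm above the desk, rim 5 mm thick, 8 mm above the floor, with a 40 mm finger gap mid each long side. The recorder lies lengthwise, either way round.
- gel: bystander: closed white bottle of contact gel with a light blue label, 48 mm across, 150 mm high, standing loose on the desk between the far places. Origin: centre of its underside.
- mouse: bystander: white computer mouse, 100 x 56 x 32 mm, loose on a round green pad (150 mm across) at the robot's right. Origin: centre of its underside.
There are look-alikes about, which are no part of the job. Leave any turquoise look-alike of the rec_holter alone.

How it is judged (in metres and radians):
On the way, in this order (a step that is already met when the one before it is completed fails the run):
1. the red event recorder lies flat in its red cradle, released (x of rec_event in the frame of cradle_event between -0.012 and 0.012 m and y of rec_event in the frame of cradle_event between -0.012 and 0.012 m and z of rec_event in the frame of cradle_event between 0.003 and 0.0085 m and angle between rec_event's own z axis and vertical below 0.06 rad and angle between the x axis of rec_event and the x axis of cradle_event, either way round below 0.4 rad and linear speed of rec_event below 0.02 m/s and angular speed of rec_event below 0.1 rad/s and contact force between rec_event and the fingers below 0.1 N), for 0.2 s.
2. the yellow oximeter recorder lies flat in its yellow cradle, released (x of rec_oxi in the frame of cradle_oxi between -0.012 and 0.012 m and y of rec_oxi in the frame of cradle_oxi between -0.012 and 0.012 m and z of rec_oxi in the frame of cradle_oxi between 0.003 and 0.0085 m and angle between rec_oxi's own z axis and vertical below 0.06 rad and angle between the x axis of rec_oxi and the x axis of cradle_oxi, either way round below 0.4 rad and linear speed of rec_oxi below 0.02 m/s and angular speed of rec_oxi below 0.1 rad/s and contact force between rec_oxi and the fingers below 0.1 N), for 0.2 s.
3. the black ECG recorder lies flat in its black cradle, released (x of rec_holter in the frame of cradle_holter between -0.012 and 0.012 m and y of rec_holter in the frame of cradle_holter between -0.012 and 0.012 m and z of rec_holter in the frame of cradle_holter between 0.003 and 0.0085 m and angle between rec_holter's own z axis and vertical below 0.06 rad and angle between the x axis of rec_holter and the x axis of cradle_holter, either way round below 0.4 rad and linear speed of rec_holter below 0.02 m/s and angular speed of rec_holter below 0.1 rad/s and contact force between rec_holter and the fingers below 0.1 N), for 0.2 s.
4. the blue blood-pressure recorder lies flat in its blue cradle, released (x of rec_bp in the frame of cradle_bp between -0.012 and 0.012 m and y of rec_bp in the frame of cradle_bp between -0.012 and 0.012 m and z of rec_bp in the frame of cradle_bp between 0.003 and 0.0085 m and angle between rec_bp's own z axis and vertical below 0.06 rad and angle between the x axis of rec_bp and the x axis of cradle_bp, either way round below 0.4 rad and linear speed of rec_bp below 0.02 m/s and angular speed of rec_bp below 0.1 rad/s and contact force between rec_bp and the fingers below 0.1 N), for 0.2 s.
At the end, for the whole second after the job is handed in: Each recorder lies flat (within 0.06 rad) on the floor of the cradle of its own colour, inside the rim (centre within 12 mm along and across the cradle, lengthwise within 0.4 rad), released and at rest (all of step 1 and all of step 2 and all of step 3 and all of step 4); the robot touches nothing.
It fails at once if the gel bottle is moved more than 20 mm or tipped over (distance of gel from where it was at the start of the episode above 0.02 m or angle between gel's own z axis and vertical above 0.3 rad).
It fails at once if the computer mouse is moved more than 20 mm or tipped over (distance of mouse from where it was at the start of the episode above 0.02 m or angle between mouse's own z axis and vertical above 0.3 rad).
It fails at once if a recorder is dropped: it falls free at over 0.6 m/s (from about 18 mm or more) ((linear speed of rec_event above 0.6 m/s and contact force between rec_event and the fingers below 0.1 N) or (linear speed of rec_oxi above 0.6 m/s and contact force between rec_oxi and the fingers below 0.1 N) or (linear speed of rec_holter above 0.6 m/s and contact force between rec_holter and the fingers below 0.1 N) or (linear speed of rec_bp above 0.6 m/s and contact force between rec_bp and the fingers below 0.1 N)).
It also fails if it takes over 128 s, if anything falls off the work surface, if the arm or the gripper's body presses on something with over 40 N, if the wrist force passes 120 N, or if a joint passes its speed limit or range.

## Working session

There is one attempt and no reset: what is moved stays moved. The work goes in short steps, Python scripts to look and compute and a tool call to move; the robot and the scene stay as the last step left them, time stands still between calls to the robot, and variables do not carry over. Pictures are saved under pics/ and viewed, about 12 in all and at most 16, crops included, and the job is handed in when it is done.

Besides the shell and the picture viewer there is one more tool, called after "Emit:" as a command line: name --argument value ..., lists and objects as JSON in quotes. play_rows: Moves the arm, as the interface text tells. Its arguments: {"type":"object","properties":{"commands":{"type":"array"},"gripper":{"type":"number"}},"required":["commands"]}

```bash
mkdir -p pics; python3 - <<'E'
from rig import *
import cv2,numpy as np
s=read_state();print(s)
for n in("top","scene"):
    c=capture(n);np.savez(f"{n}0.npz",**c);cv2.imwrite(f"pics/{n}0.png",c["frame"][...,::-1]);print(n,c["mtx"],c["cam_to_world"])
E
```

```text
{'time_s': 0.0, 'joint_positions': array([-7.35969345e+01,  3.02791303e+01,  8.21577662e+01, -4.73695544e-04,
        6.76877566e+01, -1.02258246e+01]), 'qvel': array([ 0.03099964,  0.05802121, -0.03794783,  0.09982479, -0.08510662,
        0.01490727]), 'tau': array([-3.85382819e-06, -4.40042210e+01, -1.76594746e+01,  6.32400624e-02,
        5.81498339e-02, -1.75157998e-04]), 'position': array([ 0.27997308, -0.55801711,  0.24656215]), 'tcp_rot': array([[ 4.48212036e-01, -6.21712608e-04,  8.93927057e-01],
       [-8.93924706e-01,  2.08489625e-03,  4.48212307e-01],
       [-2.14240442e-03, -9.99997633e-01,  3.78711334e-04]]), 'force': array([-0.18925976,  0.51457656, -0.14895996]), 'moment': array([0.0047726 , 0.02410201, 0.05503994]), 'opening': 0.9997490083669069}
top [[497.25600349   0.         318.29257714]
 [  0.         497.25600349 198.45325141]
 [  0.           0.           1.        ]] [[ 0.00971411 -0.99860111  0.05197557  0.42244403]
 [-0.9999385  -0.00997898 -0.00483895 -0.00237122]
 [ 0.00535084 -0.05192537 -0.99863663  1.61122336]
 [ 0.          0.          0.          1.        ]]
scene [[507.12769454   0.         326.27822639]
 [  0.         507.12769454 199.86192628]
 [  0.           0.           1.        ]] [[-3.89861121e-01  7.49279917e-01 -5.35339062e-01  1.18275004e+00]
 [ 9.20873355e-01  3.17691841e-01 -2.25973800e-01  2.81570411e-01]
 [ 7.55222205e-04 -5.81077877e-01 -8.13847609e-01  1.14100393e+00]
 [ 0.00000000e+00  0.00000000e+00  0.00000000e+00  1.00000000e+00]]
```

View pics/top0.png

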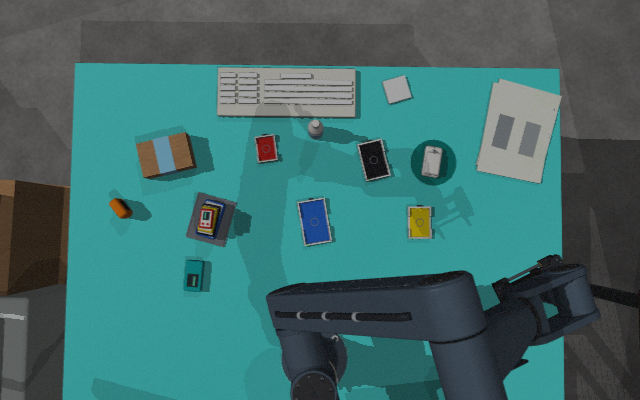

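View pics/scene0.png

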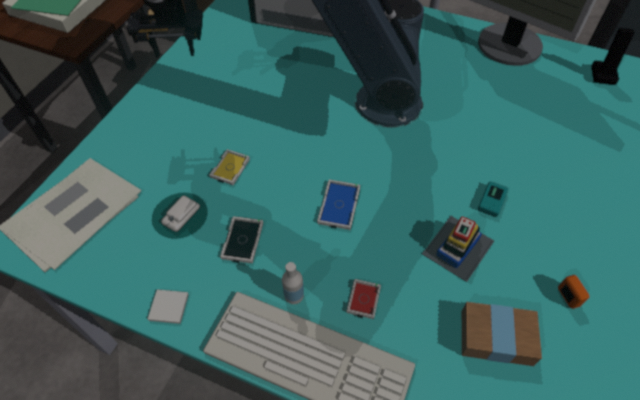

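The top view shows the pile at (209,218). The cradles are red (266,149), black (373,160), blue (314,221) and yellow (420,222). Gel is at (315,128) and the mouse at (431,161).

Possible mix-ups:
- **Black recorder:** the turquoise box at (194,275) is the look-alike. The real one is in the pile under yellow.
- **Red:** the orange item at (120,208) and the empty red cradle at (266,149).
- **Others:** the brown box at (165,155).

The top of the pile, red at about (207,217), is the first pick.

```bash
cat > h.py <<'E'
import numpy as np, cv2
def rays(c, uv, T):
    uv=np.asarray(uv,float).reshape(-1,2); K=c["mtx"]
    d=np.c_[(uv[:,0]-K[0,2])/K[0,0],(uv[:,1]-K[1,2])/K[1,1],np.ones(len(uv))]
    return T[:3,3], d@T[:3,:3].T
def plane(c,uv,T,z):
    o,d=rays(c,uv,T); t=(z-o[2])/d[:,2]; return o+d*t[:,None]
def cloud(c,T):
    v,u=np.nonzero(c["depth"]>0); o,d=rays(c,np.c_[u,v],T); P=np.full(c["depth"].shape+(3,),np.nan); P[v,u]=o+d*c["depth"][v,u][:,None]; return P
def rect(P):
    (cx,cy),(w,h),a=cv2.minAreaRect(np.float32(P[:,:2])*1000)
    if h>w: w,h,a=h,w,a+90
    a=(a+90)%180-90
    return np.round([cx,cy,w,h,a],1)   # mm, deg of long axis
HUE={"red":((0,6),(174,180)),"yellow":((20,34),),"blue":((105,128),),"turq":((80,100),),"orange":((7,15),)}
def mask(rgb,col,smin=110,vmin=60):
    h=cv2.cvtColor(rgb,cv2.COLOR_RGB2HSV)
    if col=="black": return ((h[...,2]<50)).astype(np.uint8)
    m=np.zeros(h.shape[:2],bool)
    for a,b in HUE[col]: m|=(h[...,0]>=a)&(h[...,0]<=b)
    return (m&(h[...,1]>=smin)&(h[...,2]>=vmin)).astype(np.uint8)
def box(m,near,r):
    "pixels of the mask within r px of near, largest component"
    k=np.zeros_like(m); cv2.circle(k,near,r,1,-1); n,l,s,_=cv2.connectedComponentsWithStats(m&k)
    return np.argwhere(l==1+np.argmax(s[1:,4]))[:,::-1]
E
cat > m0.py <<'E'
from h import *
for n,near in(("top",dict(red=(266,149),black=(373,160),blue=(314,221),yellow=(420,222))),("scene",dict(red=(365,298),black=(242,240),blue=(339,204),yellow=(230,167)))):
    c=dict(np.load(n+"0.npz"));T=c["cam_to_world"];P=cloud(c,T)
    for k,p in near.items():
        uv=box(mask(c["frame"],k),p,32); z=np.nanmedian(P[uv[:,1],uv[:,0],2])
        print(n,k,rect(plane(c,uv,T,.006)),"z",round(z*1000,1))
    # pile tops from heights
    ppx=(209,218) if n=="top" else (463,237)
    for nm,lo,hi in(("red top",.09,.11),):
        m=((P[...,2]>lo)&(P[...,2]<hi)).astype(np.uint8); uv=box(m,ppx,30)
        print(n,nm,rect(P[uv[:,1],uv[:,0]]),np.nanmedian(P[uv[:,1],uv[:,0],2]))
    if n=="top":
        for nm,p,lo,hi in(("gel",(315,128),.1,.2),("mouse",(431,161),.015,.05),("turq",(194,275),.01,.05),("box",(165,155),.02,.2),("orange",(120,208),.02,.2)):
            uv=box(((P[...,2]>lo)&(P[...,2]<hi)).astype(np.uint8),p,30);print(nm,rect(P[uv[:,1],uv[:,0]]),np.nanmax(P[uv[:,1],uv[:,0],2]))
    s=c["frame"][ppx[1]-30:ppx[1]+30,ppx[0]-40:ppx[0]+40,::-1]; cv2.imwrite(f"pics/crop_{n}.png",cv2.resize(s,None,fx=5,fy=5,interpolation=cv2.INTER_CUBIC))
a=[cv2.imread(f"pics/crop_{n}.png") for n in("top","scene")];cv2.imwrite("pics/crop.png",np.hstack(a))
E
python3 m0.py
```

```text
top red [668.2 162.4  74.   53.7   9. ] z 4.1
top black [ 634.7 -187.   112.6   67.8   14.2] z 4.7
top blue [432.4   3.1 132.8  77.9  10.1] z 4.7
top yellow [ 433.2 -337.3   90.3   61.6    0.5] z 5.3
top red top [437.7 331.6  59.9  41.1  -6.1] 0.09680546385083388
gel [721.    1.1  39.1  32.6  84.2] 0.15635213325976194
mouse [ 629.3 -375.4   98.4   54.8  -10. ] 0.04236486653998495
turq [256.5 384.5  98.1  58.1  -4.3] 0.03265271481865373
box [638.3 476.8 163.  114.  -75.3] 0.06510514718907756
orange [467.8 616.4  65.9  35.4  39.1] 0.06645521324291348
scene red [668.8 162.9  69.5  51.8   9.4] z 7.2
scene black [ 635.3 -187.7  104.7   67.    14. ] z 7.3
scene blue [432.4   2.7 126.7  76.2  10.3] z 7.2
scene yellow [ 434.  -336.3   86.6   60.1    0.8] z 7.3
scene red top [439.8 333.   62.9  39.6  -5.6] 0.09964220280112746
```

View pics/crop.png

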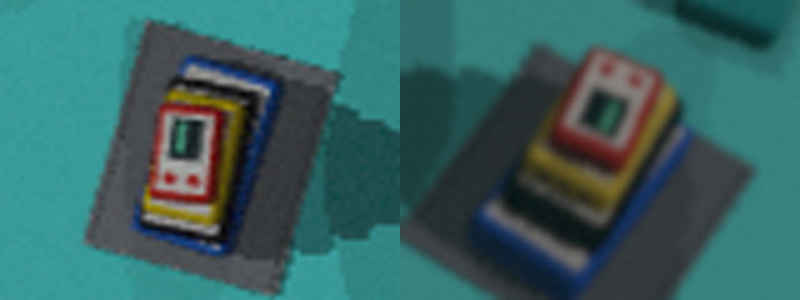

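Both cameras agree on the cradles to about 1 mm. The crop confirms red with its white face on top, over yellow, black and blue, and the pile height of about 98 mm fits the expected 99. Next I move over the pile to look with the wrist camera.

Emit:
play_rows --commands '[[[0.024, 0.046, 0.006], [0, 0, 0.18]], [[0.048, 0.092, 0.012], [0, 0, 0.36]], [[0.072, 0.138, 0.018], [0, 0, 0.54]], [[0.096, 0.184, 0.024], [0, 0, 0.72]], [[0.12, 0.23, 0.03], [0, 0, 0.9]], [[0.144, 0.276, 0.036], [0, 0, 1.08]], [[0.168, 0.322, 0.042], [0, 0, 1.26]], [[0.192, 0.368, 0.048], [0, 0, 1.44]], [[0.216, 0.414, 0.054], [0, 0, 1.62]], [[0.24, 0.459, 0.06], [0, 0, 1.8]]]' --gripper 0.087

```text
time_s: 1.35
position: [0.5205, -0.0979, 0.3075]
tcp_rot: [[0.765, -0.001, -0.644], [0.644, 0.0, 0.765], [-0.0, -1.0, 0.0]]
force: [0.2, 0.7, -0.1]
opening: 1.001
```

Emit:
play_rows --commands '[[[-0.009, 0.048, 0], [0, 0, 0.09]], [[-0.018, 0.096, 0], [0, 0, 0.18]], [[-0.027, 0.144, 0], [0, 0, 0.27]], [[-0.036, 0.192, 0], [0, 0, 0.36]], [[-0.045, 0.24, 0], [0, 0, 0.45]], [[-0.054, 0.288, 0], [0, 0, 0.54]], [[-0.063, 0.336, 0], [0, 0, 0.63]], [[-0.072, 0.384, 0], [0, 0, 0.72]], [[-0.082, 0.432, 0], [0, 0, 0.773]], [[-0.082, 0.432, 0], [0, 0, 0.773]]]'

```text
time_s: 2.6
position: [0.4369, 0.335, 0.307]
tcp_rot: [[0.099, -0.001, -0.995], [0.995, 0.0, 0.099], [0.0, -1.0, 0.001]]
force: [-0.0, -1.0, 0.0]
opening: 1.001
```

```bash
cat >> h.py <<'E'
def wrist(name):
    from rig import read_state,capture
    s=read_state(); c=capture("wrist"); A=np.eye(4); A[:3,:3]=s["tcp_rot"]; A[:3,3]=s["position"]
    c["T"]=A@c["hand_eye"]; cv2.imwrite(f"pics/{name}.png",c["frame"][...,::-1]); np.savez(name+".npz",**c)
    R=s["tcp_rot"]; print("t",s["time_s"],"tcp",np.round(s["position"]*1000,1),"yaw",round(np.degrees(np.arctan2(R[1,0],R[0,0])),2),"open",s["opening"]*87,"F",np.round(s["force"],1),"tilt",np.round(R[:2,1],4))
    return c
E
python3 -c "
from h import *
c=wrist('w1');print(c['hand_eye'].round(3),c['mtx'].round(0))"
```

```text
t 2.6 tcp [436.9 335.  307. ] yaw 84.33 open 87.04922275733998 F [-0. -1.  0.] tilt [-0.0008  0.0004]
[[ 1.    -0.     0.001 -0.001]
 [-0.001 -0.306  0.952 -0.138]
 [ 0.    -0.952 -0.306  0.085]
 [ 0.     0.     0.     1.   ]] [[313.   0. 318.]
 [  0. 313. 200.]
 [  0.   0.   1.]]
```

View pics/w1.png

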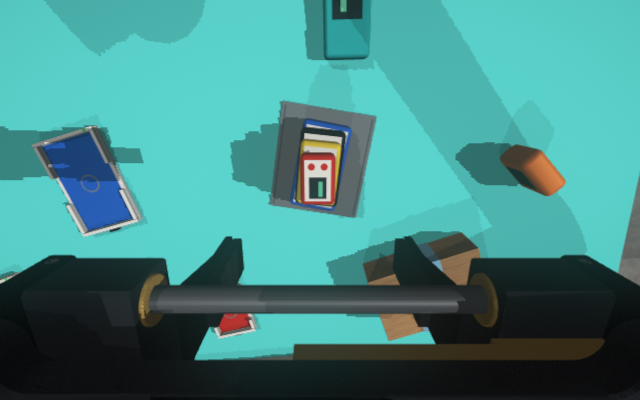

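```bash
python3 -c "
from h import *
c=wrist('w2');P=cloud(c,c['T']);z=P[...,2]
print([(u,v,P[v,u].round(3)) for u,v in((318,250),(318,300),(318,200))])
for lo,hi in((.09,.108),(.07,.085),(.05,.063),(.026,.04)):
    m=((z>lo)&(z<hi)).astype(np.uint8);m[:, :150]=0;m[:,490:]=0
    n,l,s,_=cv2.connectedComponentsWithStats(m)
    if n>1:
        i=1+np.argmax(s[1:,4]);Q=P[l==i];print(lo,s[i],rect(Q),np.median(Q[:,2]))
"
```

```text
t 2.65 tcp [437.3 333.3 307. ] yaw 84.22 open 87.35575457601496 F [ 0.5 -0.5  0.5] tilt [-0.0009 -0.0009]
[(318, 250, array([0.577, 0.319, 0.001])), (318, 300, array([0.406, 0.336, 0.37 ])), (318, 200, array([0.463, 0.33 , 0.1  ]))]
0.09 [ 301  152   36   52 1758] [438.9 333.5  59.2  39.9  -5.2] 0.09970855615698057
0.07 [301 139  42  59 600] [432.3 335.1  67.8  48.  -11.4] 0.07895453997948434
0.05 [ 430  246   53   39 1010] [599.3 515.   68.6  52.6 -77.5] 0.05586798424094436
0.026 [304 118  49  60 450] [405.6 361.   90.1  48.   31. ] 0.03287273173167113
```

Emit:
play_rows --commands '[[[0.001, 0.001, -0.04], [0, 0, 0.01]], [[0.001, 0.001, -0.08], [0, 0, 0.01]], [[0.001, 0.001, -0.12], [0, 0, 0.01]], [[0.001, 0.001, -0.15], [0, 0, 0.01]], [[0.001, 0.001, -0.17], [0, 0, 0.01]], [[0.001, 0.001, -0.185], [0, 0, 0.01]], [[0.001, 0.001, -0.195], [0, 0, 0.01]], [[0.001, 0.001, -0.2], [0, 0, 0.01]], [[0.001, 0.001, -0.2], [0, 0, 0.01]], [[0.001, 0.001, -0.2], [0, 0, 0.01]]]'

```text
time_s: 3.95
position: [0.4395, 0.3336, 0.1081]
tcp_rot: [[0.093, 0.001, -0.996], [0.996, 0.001, 0.093], [0.001, -1.0, -0.001]]
force: [0.7, -0.2, 0.1]
opening: 1.001
```

Emit:
play_rows --commands '[[[0, 0, 0], [0, 0, 0]], [[0, 0, 0], [0, 0, 0]], [[0, 0, 0], [0, 0, 0]], [[0, 0, 0], [0, 0, 0]], [[0, 0, 0], [0, 0, 0]], [[0, 0, 0], [0, 0, 0]], [[0, 0, 0], [0, 0, 0]], [[0, 0, 0], [0, 0, 0]]]' --gripper 0.03

```text
time_s: 4.95
position: [0.4392, 0.3334, 0.1075]
tcp_rot: [[0.094, -0.0, -0.996], [0.996, 0.0, 0.094], [0.0, -1.0, 0.0]]
force: [-0.3, -0.1, -0.1]
opening: 0.457
```

Emit:
play_rows --commands '[[[0, 0, 0.006], [0, 0, 0]], [[0, 0, 0.02], [0, 0, 0]], [[0, 0, 0.045], [0, 0, 0]], [[0, 0, 0.08], [0, 0, 0]], [[0.03, -0.022, 0.1], [0, 0, 0.04]], [[0.07, -0.052, 0.1], [0, 0, 0.08]], [[0.11, -0.082, 0.1], [0, 0, 0.13]], [[0.15, -0.111, 0.1], [0, 0, 0.18]], [[0.19, -0.141, 0.1], [0, 0, 0.22]], [[0.2295, -0.17, 0.1], [0, 0, 0.255]]]'

```text
time_s: 6.2
position: [0.6699, 0.1622, 0.2088]
tcp_rot: [[-0.161, 0.001, -0.987], [0.987, 0.0, -0.161], [0.0, -1.0, -0.001]]
force: [-0.1, 1.1, -0.7]
opening: 0.458
```

Emit:
play_rows --commands '[[[0, 0, -0.03], [0, 0, 0]], [[0, 0, -0.07], [0, 0, 0]], [[0, 0, -0.11], [0, 0, 0]], [[0, 0, -0.14], [0, 0, 0]], [[0, 0, -0.155], [0, 0, 0]], [[0, 0, -0.155], [0, 0, 0]], [[0, 0, -0.155], [0, 0, 0]]]'

```text
time_s: 7.08
position: [0.6699, 0.1635, 0.0543]
tcp_rot: [[-0.161, 0.003, -0.987], [0.987, 0.0, -0.161], [-0.0, -1.0, -0.003]]
force: [0.9, 0.6, 0.1]
opening: 0.461
```

```bash
python3 -c "
from h import *
c=wrist('w3')"
```

```text
t 7.075 tcp [669.9 163.5  54.3] yaw 99.24 open 40.08864807084559 F [0.9 0.6 0.1] tilt [0.003  0.0002]
```

View pics/w3.png

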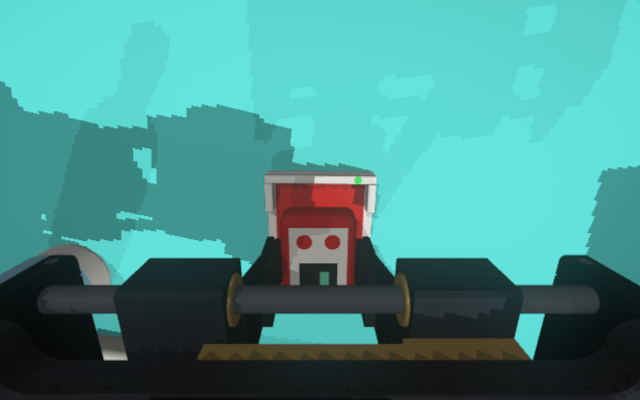

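The wrist view shows red held level at (318,245), centred over its cradle (265–376 across, centre 320). I'll lower and release.

Emit:
play_rows --commands '[[[0, 0, -0.006], [0, 0, 0]], [[0, 0, -0.012], [0, 0, 0]], [[0, 0, -0.015], [0, 0, 0]], [[0, 0, -0.018], [0, 0, 0]], [[0, 0, -0.018], [0, 0, 0]], [[0, 0, -0.018], [0, 0, 0]]]'

```text
time_s: 7.88
position: [0.6688, 0.1633, 0.0346]
tcp_rot: [[-0.161, 0.0, -0.987], [0.987, -0.0, -0.161], [-0.0, -1.0, -0.0]]
force: [-0.6, 0.3, 0.3]
opening: 0.458
```

Emit:
play_rows --commands '[[[0, 0, 0], [0, 0, 0]], [[0, 0, 0], [0, 0, 0]], [[0, 0, 0], [0, 0, 0]], [[0, 0, 0], [0, 0, 0]], [[0, 0, 0], [0, 0, 0]], [[0, 0, 0], [0, 0, 0]]]' --gripper 0.087

```text
time_s: 8.62
position: [0.6687, 0.1633, 0.0346]
tcp_rot: [[-0.161, 0.0, -0.987], [0.987, -0.0, -0.161], [-0.0, -1.0, -0.0]]
force: [-0.4, 0.5, 0.4]
opening: 0.976
```

Emit:
play_rows --commands '[[[0, 0, 0.02], [0, 0, 0]], [[0, 0, 0.06], [0, 0, 0]], [[0, 0, 0.11], [0, 0, 0]], [[0, 0, 0.165], [0, 0, 0]], [[-0.03, 0.022, 0.215], [0, 0, -0.06]], [[-0.07, 0.052, 0.265], [0, 0, -0.12]], [[-0.11, 0.082, 0.265], [0, 0, -0.18]], [[-0.15, 0.111, 0.265], [0, 0, -0.24]], [[-0.19, 0.141, 0.265], [0, 0, -0.3]], [[-0.2345, 0.172, 0.265], [0, 0, -0.35]]]'

```text
time_s: 9.88
position: [0.433, 0.3362, 0.3013]
tcp_rot: [[0.19, 0.003, -0.982], [0.982, 0.001, 0.19], [0.002, -1.0, -0.002]]
force: [0.8, 0.5, -0.2]
opening: 1.0
```

```bash
cat > m1.py <<'E'
import sys
from h import *
from rig import capture
name,lo,hi=sys.argv[1],float(sys.argv[2]),float(sys.argv[3])
c=wrist(name);P=cloud(c,c['T']);z=P[...,2]
m=((z>lo)&(z<hi)&(abs(P[...,0]-.438)<.09)&(abs(P[...,1]-.333)<.08)).astype(np.uint8);n,l,s,_=cv2.connectedComponentsWithStats(m)
i=1+np.argmax(s[1:,4]);Q=P[l==i];print("pile",s[i],rect(Q),np.median(Q[:,2]))
v=np.argwhere(l==i); print("pix plane",rect(plane(c,v[:,::-1],c['T'],np.median(Q[:,2]))))
for n in("top","scene"):
    c=capture(n);np.savez(name+n+".npz",**c);T=c["cam_to_world"];P=cloud(c,T);z=P[...,2]
    for k,x,y,w,h,t in(("red",.6685,.1627,.037,.027,9.2),("yellow",.4336,-.337,.046,.031,.6),("black",.635,-.1873,.056,.035,14.1),("blue",.4324,.003,.066,.039,10.2)):
        t=np.radians(t);dx=P[...,0]-x;dy=P[...,1]-y;a=dx*np.cos(t)+dy*np.sin(t);b=-dx*np.sin(t)+dy*np.cos(t)
        q=(abs(a)<w)&(abs(b)<h)&(z>.018)&(z<.1)
        if q.sum()>30: 
            r=rect(P[q]);d=r[:2]/1000-[x,y];print(n,k,r,"top z",np.median(z[q]).round(4),"std",z[q].std().round(4),"off mm",np.round([1000*(d[0]*np.cos(t)+d[1]*np.sin(t)),1000*(-d[0]*np.sin(t)+d[1]*np.cos(t))],1))
E
python3 m1.py w4 .072 .09
```

```text
t 9.875 tcp [433.  336.2 301.3] yaw 79.06 open 87.00579603260526 F [ 0.8  0.5 -0.2] tilt [0.0025 0.0014]
pile [ 297  144   41   64 2546] [436.5 334.3  76.6  47.9 -11.8] 0.07980044718369317
pix plane [435.5 334.4  76.1  47.4 -11. ]
top red [671.1 161.   68.3  39.7   9.9] top z 0.024 std 0.0032 off mm [ 2.3 -2.1]
scene red [666.7 162.3  68.   39.8   9.1] top z 0.0266 std 0.0027 off mm [-1.8 -0.1]
```

View pics/w4.png

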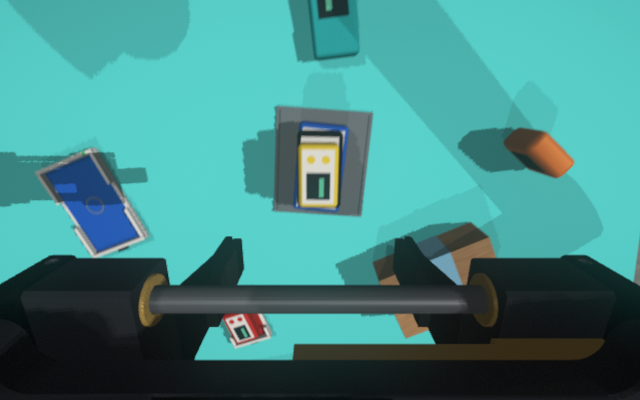

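Red sits in its cradle at (245,328), with its top at about 25 mm where 26 is expected. Yellow is next at (319,173), and its wrist-cloud size of 76x48 mm matches.

Emit:
play_rows --commands '[[[0.002, -0.001, -0.04], [0, 0, -0.01]], [[0.002, -0.001, -0.08], [0, 0, -0.01]], [[0.002, -0.001, -0.12], [0, 0, -0.01]], [[0.002, -0.001, -0.16], [0, 0, -0.01]], [[0.002, -0.001, -0.185], [0, 0, -0.01]], [[0.002, -0.001, -0.2], [0, 0, -0.01]], [[0.002, -0.001, -0.21], [0, 0, -0.01]], [[0.002, -0.001, -0.214], [0, 0, -0.01]], [[0.002, -0.001, -0.214], [0, 0, -0.01]], [[0.002, -0.001, -0.214], [0, 0, -0.01]]]'

```text
time_s: 11.28
position: [0.4366, 0.3346, 0.0863]
tcp_rot: [[0.197, 0.001, -0.98], [0.98, 0.001, 0.197], [0.001, -1.0, -0.001]]
force: [0.5, 0.7, -0.3]
opening: 1.001
```

Emit:
play_rows --commands '[[[0, 0, 0], [0, 0, 0]], [[0, 0, 0], [0, 0, 0]], [[0, 0, 0], [0, 0, 0]], [[0, 0, 0], [0, 0, 0]], [[0, 0, 0], [0, 0, 0]], [[0, 0, 0], [0, 0, 0]], [[0, 0, 0], [0, 0, 0]], [[0, 0, 0], [0, 0, 0]]]' --gripper 0.035

```text
time_s: 12.28
position: [0.4362, 0.3344, 0.0855]
tcp_rot: [[0.198, 0.0, -0.98], [0.98, 0.0, 0.198], [0.0, -1.0, -0.0]]
force: [-0.8, 1.1, 0.2]
opening: 0.547
```

Emit:
play_rows --commands '[[[0, 0, 0.006], [0, 0, 0]], [[0, 0, 0.02], [0, 0, 0]], [[0, 0, 0.05], [0, 0, 0]], [[0, 0, 0.09], [0, 0, 0]], [[0.01, -0.02, 0.12], [0, 0, 0.01]], [[0.03, -0.06, 0.14], [0, 0, 0.03]], [[0.05, -0.105, 0.14], [0, 0, 0.05]], [[0.065, -0.15, 0.14], [0, 0, 0.07]], [[0.08, -0.195, 0.14], [0, 0, 0.09]], [[0.084, -0.24, 0.14], [0, 0, 0.11]]]'

```text
time_s: 13.52
position: [0.5212, 0.0927, 0.2267]
tcp_rot: [[0.088, 0.002, -0.996], [0.996, -0.0, 0.088], [0.0, -1.0, -0.002]]
force: [-0.7, 0.1, -1.1]
opening: 0.548
```

Emit:
play_rows --commands '[[[0, -0.045, 0], [0, 0, 0.01]], [[0, -0.09, 0], [0, 0, 0.02]], [[0, -0.135, 0], [0, 0, 0.03]], [[0, -0.18, 0], [0, 0, 0.04]], [[-0.015, -0.225, 0], [0, 0, 0.05]], [[-0.03, -0.27, 0], [0, 0, 0.06]], [[-0.045, -0.315, 0], [0, 0, 0.07]], [[-0.06, -0.36, 0], [0, 0, 0.08]], [[-0.075, -0.4, 0], [0, 0, 0.09]], [[-0.0864, -0.431, 0], [0, 0, 0.101]]]'

```text
time_s: 14.78
position: [0.4329, -0.3384, 0.2266]
tcp_rot: [[-0.011, 0.001, -1.0], [1.0, -0.001, -0.011], [-0.001, -1.0, -0.001]]
force: [-0.3, -0.7, -1.6]
opening: 0.55
```

Emit:
play_rows --commands '[[[0, 0, -0.03], [0, 0, 0]], [[0, 0, -0.07], [0, 0, 0]], [[0, 0, -0.11], [0, 0, 0]], [[0, 0, -0.14], [0, 0, 0]], [[0, 0, -0.165], [0, 0, 0]], [[0, 0, -0.172], [0, 0, 0]], [[0, 0, -0.172], [0, 0, 0]]]'

```text
time_s: 15.65
position: [0.4339, -0.3368, 0.054]
tcp_rot: [[-0.012, 0.0, -1.0], [1.0, -0.0, -0.012], [-0.0, -1.0, -0.0]]
force: [0.1, 0.0, -0.4]
opening: 0.551
```

```bash
python3 -c "
from h import *
c=wrist('w5')"
```

```text
t 15.65 tcp [ 433.9 -336.8   54. ] yaw 90.7 open 47.89370532918195 F [ 0.1  0.  -0.4] tilt [ 0.0002 -0.0003]
```

View pics/w5.png

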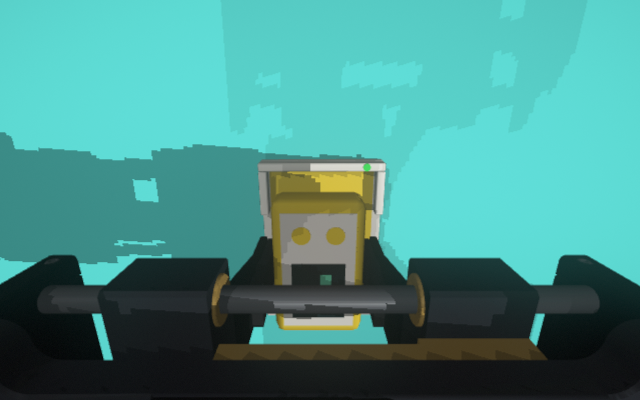

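The picture shows yellow held level at (318,260), centred over its yellow cradle (259–385 across). I'll lower, release and return.

Emit:
play_rows --commands '[[[0, 0, -0.006], [0, 0, 0]], [[0, 0, -0.012], [0, 0, 0]], [[0, 0, -0.016], [0, 0, 0]], [[0, 0, -0.019], [0, 0, 0]], [[0, 0, -0.019], [0, 0, 0]], [[0, 0, -0.019], [0, 0, 0]]]'

```text
time_s: 16.45
position: [0.4338, -0.3367, 0.0346]
tcp_rot: [[-0.012, 0.0, -1.0], [1.0, -0.0, -0.012], [-0.0, -1.0, -0.0]]
force: [0.3, -0.4, 0.5]
opening: 0.549
```

Emit:
play_rows --commands '[[[0, 0, 0], [0, 0, 0]], [[0, 0, 0], [0, 0, 0]], [[0, 0, 0], [0, 0, 0]], [[0, 0, 0], [0, 0, 0]], [[0, 0, 0], [0, 0, 0]], [[0, 0, 0], [0, 0, 0]]]' --gripper 0.087

```text
time_s: 17.2
position: [0.4338, -0.3367, 0.0345]
tcp_rot: [[-0.012, -0.0, -1.0], [1.0, -0.0, -0.012], [-0.0, -1.0, 0.0]]
force: [-0.6, -0.1, 0.1]
opening: 0.993
```

Emit:
play_rows --commands '[[[0, 0, 0.02], [0, 0, 0]], [[0, 0, 0.06], [0, 0, 0]], [[0, 0, 0.11], [0, 0, 0]], [[0, 0.01, 0.165], [0, 0, 0]], [[0.015, 0.04, 0.215], [0, 0, -0.01]], [[0.03, 0.09, 0.245], [0, 0, -0.02]], [[0.045, 0.14, 0.265], [0, 0, -0.03]], [[0.06, 0.19, 0.265], [0, 0, -0.04]], [[0.075, 0.24, 0.265], [0, 0, -0.05]], [[0.0864, 0.287, 0.265], [0, 0, -0.06]]]'

```text
time_s: 18.45
position: [0.5203, -0.0478, 0.2997]
tcp_rot: [[0.048, 0.0, -0.999], [0.999, -0.0, 0.048], [-0.0, -1.0, -0.0]]
force: [0.3, -1.4, -0.5]
opening: 1.0
```

Emit:
play_rows --commands '[[[0, 0.045, 0], [0, 0, -0.02]], [[0, 0.09, 0], [0, 0, -0.04]], [[0, 0.135, 0], [0, 0, -0.06]], [[-0.015, 0.18, 0], [0, 0, -0.08]], [[-0.03, 0.225, 0], [0, 0, -0.1]], [[-0.045, 0.27, 0], [0, 0, -0.12]], [[-0.06, 0.315, 0], [0, 0, -0.13]], [[-0.075, 0.355, 0], [0, 0, -0.15]], [[-0.086, 0.384, 0], [0, 0, -0.15]], [[-0.086, 0.384, 0], [0, 0, -0.15]]]'

```text
time_s: 19.7
position: [0.4329, 0.3359, 0.2994]
tcp_rot: [[0.193, -0.0, -0.981], [0.981, -0.0, 0.193], [-0.0, -1.0, 0.0]]
force: [0.2, -1.0, -0.5]
opening: 1.003
```

```bash
python3 m1.py w6 .05 .066
```

```text
t 19.7 tcp [432.9 335.9 299.4] yaw 78.88 open 87.2855372164794 F [ 0.2 -1.  -0.5] tilt [-0.0004 -0.    ]
pile [ 297  133   46   77 3392] [436.  336.2  98.1  55.7 -11.9] 0.05788165333541351
pix plane [434.8 336.4  96.3  55.  -11.8]
top red [666.3 160.4  60.5  39.5   9.9] top z 0.0243 std 0.0034 off mm [-2.5 -1.9]
top yellow [ 433.1 -338.    76.7   47.7    0.5] top z 0.0267 std 0.0039 off mm [-0.5 -1. ]
scene red [666.1 161.9  69.9  40.6  11.4] top z 0.0267 std 0.0027 off mm [-2.5 -0.4]
scene yellow [ 4.337e+02 -3.360e+02  8.870e+01  4.920e+01 -3.000e-01] top z 0.0285 std 0.0034 off mm [0.1 1. ]
```

View pics/w6.png

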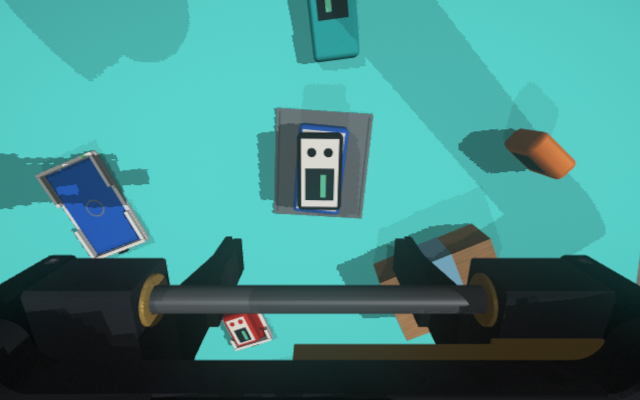

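Yellow lies in its cradle (top at about 27–28 mm, expected 28, offset about 1 mm). Black is now on top at (320,172), and the measured 98x56 mm matches.

Emit:
play_rows --commands '[[[0.002, 0.001, -0.045], [0, 0, -0.006]], [[0.002, 0.001, -0.09], [0, 0, -0.006]], [[0.002, 0.001, -0.135], [0, 0, -0.006]], [[0.002, 0.001, -0.18], [0, 0, -0.006]], [[0.002, 0.001, -0.21], [0, 0, -0.006]], [[0.002, 0.001, -0.225], [0, 0, -0.006]], [[0.002, 0.001, -0.234], [0, 0, -0.006]], [[0.002, 0.001, -0.238], [0, 0, -0.006]], [[0.002, 0.001, -0.238], [0, 0, -0.006]], [[0.002, 0.001, -0.238], [0, 0, -0.006]]]'

```text
time_s: 21.1
position: [0.4366, 0.3357, 0.0624]
tcp_rot: [[0.202, 0.001, -0.979], [0.979, 0.001, 0.202], [0.001, -1.0, -0.001]]
force: [0.5, -0.5, 0.1]
opening: 1.0
```

Emit:
play_rows --commands '[[[0, 0, 0], [0, 0, 0]], [[0, 0, 0], [0, 0, 0]], [[0, 0, 0], [0, 0, 0]], [[0, 0, 0], [0, 0, 0]], [[0, 0, 0], [0, 0, 0]], [[0, 0, 0], [0, 0, 0]], [[0, 0, 0], [0, 0, 0]], [[0, 0, 0], [0, 0, 0]]]' --gripper 0.042

```text
time_s: 22.1
position: [0.4362, 0.3354, 0.0616]
tcp_rot: [[0.202, 0.0, -0.979], [0.979, 0.0, 0.202], [0.0, -1.0, -0.0]]
force: [-0.4, 1.6, 0.6]
opening: 0.643
```

Emit:
play_rows --commands '[[[0, 0, 0.006], [0, 0, 0]], [[0, 0, 0.02], [0, 0, 0]], [[0, 0, 0.05], [0, 0, 0]], [[0, 0, 0.09], [0, 0, 0]], [[0.008, -0.02, 0.13], [0, 0, 0.02]], [[0.022, -0.06, 0.16], [0, 0, 0.05]], [[0.039, -0.105, 0.16], [0, 0, 0.09]], [[0.055, -0.15, 0.16], [0, 0, 0.13]], [[0.072, -0.195, 0.16], [0, 0, 0.17]], [[0.089, -0.24, 0.16], [0, 0, 0.21]]]'

```text
time_s: 23.35
position: [0.5253, 0.0938, 0.2225]
tcp_rot: [[-0.007, 0.001, -1.0], [1.0, -0.0, -0.007], [-0.0, -1.0, -0.001]]
force: [1.5, 0.4, -1.2]
opening: 0.643
```

Emit:
play_rows --commands '[[[0.017, -0.045, 0], [0, 0, 0.04]], [[0.034, -0.09, 0], [0, 0, 0.08]], [[0.051, -0.135, 0], [0, 0, 0.12]], [[0.068, -0.18, 0], [0, 0, 0.16]], [[0.085, -0.22, 0], [0, 0, 0.2]], [[0.1, -0.255, 0], [0, 0, 0.23]], [[0.11, -0.2825, 0], [0, 0, 0.242]], [[0.11, -0.2825, -0.02], [0, 0, 0.242]], [[0.11, -0.2825, -0.06], [0, 0, 0.242]], [[0.11, -0.2825, -0.1], [0, 0, 0.242]]]'

```text
time_s: 24.6
position: [0.6351, -0.1875, 0.1218]
tcp_rot: [[-0.245, 0.001, -0.969], [0.969, -0.001, -0.245], [-0.001, -1.0, -0.001]]
force: [0.2, 1.1, -0.7]
opening: 0.639
```

Emit:
play_rows --commands '[[[0, 0, -0.03], [0, 0, 0]], [[0, 0, -0.05], [0, 0, 0]], [[0, 0, -0.065], [0, 0, 0]], [[0, 0, -0.068], [0, 0, 0]], [[0, 0, -0.068], [0, 0, 0]]]'

```text
time_s: 25.22
position: [0.6357, -0.1874, 0.0542]
tcp_rot: [[-0.246, 0.001, -0.969], [0.969, -0.001, -0.246], [-0.001, -1.0, -0.001]]
force: [0.2, -0.2, -1.3]
opening: 0.64
```

```bash
python3 -c "
from h import *
c=wrist('w7')"
```

```text
t 25.225 tcp [ 635.7 -187.4   54.2] yaw 104.22 open 55.662753570635225 F [ 0.2 -0.2 -1.3] tilt [ 0.0011 -0.0006]
```

View pics/w7.png

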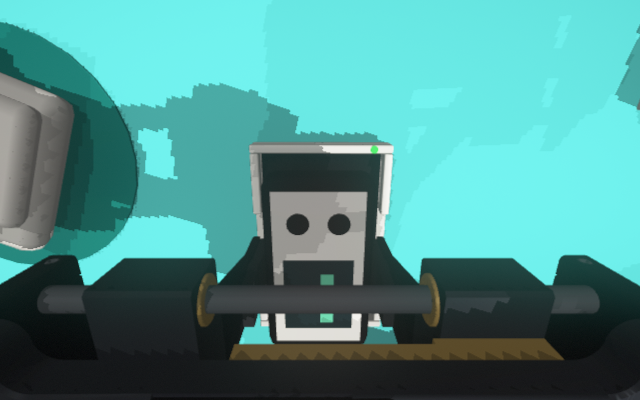

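Black is held centred over its black cradle at (318,262), tray 249–393 across. I'll lower, release and return.

Emit:
play_rows --commands '[[[0, 0, -0.006], [0, 0, 0]], [[0, 0, -0.012], [0, 0, 0]], [[0, 0, -0.016], [0, 0, 0]], [[0, 0, -0.019], [0, 0, 0]], [[0, 0, -0.019], [0, 0, 0]], [[0, 0, -0.019], [0, 0, 0]]]'

```text
time_s: 26.02
position: [0.6352, -0.1872, 0.0346]
tcp_rot: [[-0.246, 0.0, -0.969], [0.969, -0.0, -0.246], [-0.0, -1.0, -0.0]]
force: [0.2, -0.4, 0.3]
opening: 0.64
```

Emit:
play_rows --commands '[[[0, 0, 0], [0, 0, 0]], [[0, 0, 0], [0, 0, 0]], [[0, 0, 0], [0, 0, 0]], [[0, 0, 0], [0, 0, 0]], [[0, 0, 0], [0, 0, 0]], [[0, 0, 0], [0, 0, 0]]]' --gripper 0.087

```text
time_s: 26.78
position: [0.6352, -0.1872, 0.0346]
tcp_rot: [[-0.246, 0.0, -0.969], [0.969, -0.0, -0.246], [-0.0, -1.0, -0.0]]
force: [0.9, 0.1, 0.5]
opening: 0.999
```

Emit:
play_rows --commands '[[[0, 0, 0.02], [0, 0, 0]], [[0, 0, 0.06], [0, 0, 0]], [[0, 0, 0.11], [0, 0, 0]], [[0, 0, 0.165], [0, 0, 0]], [[-0.012, 0.03, 0.21], [0, 0, -0.02]], [[-0.03, 0.075, 0.235], [0, 0, -0.06]], [[-0.047, 0.12, 0.255], [0, 0, -0.1]], [[-0.064, 0.165, 0.265], [0, 0, -0.14]], [[-0.082, 0.21, 0.265], [0, 0, -0.18]], [[-0.1, 0.256, 0.265], [0, 0, -0.22]]]'

```text
time_s: 28.02
position: [0.5345, 0.0702, 0.3014]
tcp_rot: [[-0.027, 0.003, -1.0], [1.0, -0.0, -0.027], [-0.0, -1.0, -0.003]]
force: [0.1, 0.6, -0.4]
opening: 1.001
```

Emit:
play_rows --commands '[[[-0.017, 0.045, 0], [0, 0, -0.04]], [[-0.034, 0.09, 0], [0, 0, -0.08]], [[-0.051, 0.135, 0], [0, 0, -0.12]], [[-0.068, 0.18, 0], [0, 0, -0.16]], [[-0.085, 0.22, 0], [0, 0, -0.2]], [[-0.1, 0.25, 0], [0, 0, -0.23]], [[-0.101, 0.2655, 0], [0, 0, -0.23]], [[-0.101, 0.2655, 0], [0, 0, -0.23]], [[-0.101, 0.2655, 0], [0, 0, -0.23]]]'

```text
time_s: 29.15
position: [0.4348, 0.3334, 0.2998]
tcp_rot: [[0.201, 0.001, -0.98], [0.98, -0.001, 0.201], [-0.0, -1.0, -0.001]]
force: [-0.4, -0.1, 0.1]
opening: 0.999
```

```bash
python3 m1.py w8 .026 .042
```

```text
t 29.15 tcp [434.8 333.4 299.8] yaw 78.4 open 86.87608820776886 F [-0.4 -0.1  0.1] tilt [ 0.0005 -0.0005]
pile [ 295  121   55   91 4186] [438.8 336.1 118.1  64.1 -16.5] 0.033937126148273516
pix plane [437.6 336.3 116.6  63.1 -16.5]
top red [666.8 160.5  59.7  39.4  10.1] top z 0.0232 std 0.0032 off mm [-2.  -1.9]
top yellow [ 433.  -337.8   77.2   48.4   -0.6] top z 0.0267 std 0.0037 off mm [-0.6 -0.8]
top black [ 631.6 -188.9   97.9   56.2   14.1] top z 0.0287 std 0.0037 off mm [-3.7 -0.7]
scene red [666.9 162.2  68.   39.8   9.5] top z 0.0267 std 0.0028 off mm [-1.7 -0.2]
scene yellow [ 433.6 -337.8   87.9   55.3   -2.5] top z 0.0288 std 0.0034 off mm [-0.  -0.8]
scene black [ 634.5 -187.7  104.7   57.6   13.7] top z 0.0307 std 0.0034 off mm [-0.6 -0.3]
```

View pics/w8.png

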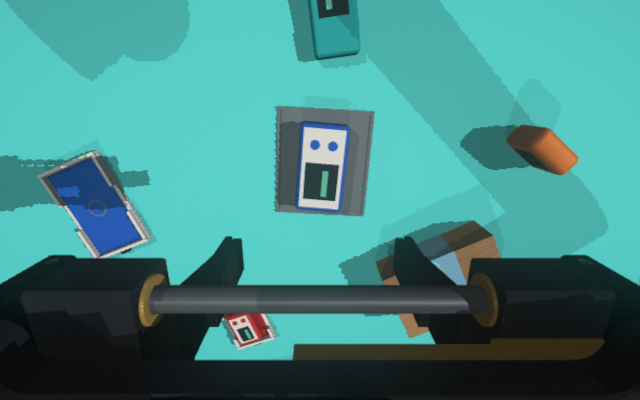

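Black lies in its cradle (top at about 30 mm, expected 30). Only blue is left at (323,165), and 118x64 mm matches. It is turned a bit more, at -16.5°.

Emit:
play_rows --commands '[[[0.002, 0.001, -0.045], [0, 0, -0.05]], [[0.004, 0.002, -0.09], [0, 0, -0.084]], [[0.004, 0.002, -0.135], [0, 0, -0.084]], [[0.004, 0.002, -0.18], [0, 0, -0.084]], [[0.004, 0.002, -0.22], [0, 0, -0.084]], [[0.004, 0.002, -0.245], [0, 0, -0.084]], [[0.004, 0.002, -0.26], [0, 0, -0.084]], [[0.004, 0.002, -0.266], [0, 0, -0.084]], [[0.004, 0.002, -0.266], [0, 0, -0.084]], [[0.004, 0.002, -0.266], [0, 0, -0.084]]]'

```text
time_s: 30.55
position: [0.4388, 0.3367, 0.0345]
tcp_rot: [[0.282, 0.002, -0.959], [0.959, 0.001, 0.282], [0.001, -1.0, -0.001]]
force: [-0.1, 0.3, -0.7]
opening: 1.003
```

Emit:
play_rows --commands '[[[0, 0, 0], [0, 0, 0]], [[0, 0, 0], [0, 0, 0]], [[0, 0, 0], [0, 0, 0]], [[0, 0, 0], [0, 0, 0]], [[0, 0, 0], [0, 0, 0]], [[0, 0, 0], [0, 0, 0]], [[0, 0, 0], [0, 0, 0]], [[0, 0, 0], [0, 0, 0]]]' --gripper 0.05

```text
time_s: 31.55
position: [0.4383, 0.3365, 0.0338]
tcp_rot: [[0.282, 0.0, -0.959], [0.959, 0.0, 0.282], [0.001, -1.0, -0.0]]
force: [-0.2, 1.2, 4.4]
opening: 0.73
```

Emit:
play_rows --commands '[[[0, 0, 0.006], [0, 0, 0]], [[0, 0, 0.02], [0, 0, 0]], [[0, 0, 0.05], [0, 0, 0]], [[0, 0, 0.09], [0, 0, 0]], [[0.005, -0.02, 0.12], [0, 0, 0.03]], [[0.01, -0.06, 0.12], [0, 0, 0.08]], [[0.015, -0.105, 0.12], [0, 0, 0.15]], [[0.018, -0.15, 0.12], [0, 0, 0.21]], [[0.015, -0.195, 0.12], [0, 0, 0.28]], [[0.01, -0.24, 0.12], [0, 0, 0.34]]]'

```text
time_s: 32.8
position: [0.448, 0.0948, 0.1541]
tcp_rot: [[-0.056, 0.001, -0.998], [0.998, -0.0, -0.056], [-0.0, -1.0, -0.001]]
force: [0.7, -0.8, -2.4]
opening: 0.732
```

Emit:
play_rows --commands '[[[-0.007, -0.04, 0], [0, 0, 0.06]], [[-0.013, -0.075, 0], [0, 0, 0.11]], [[-0.0156, -0.093, 0], [0, 0, 0.126]], [[-0.0156, -0.093, -0.02], [0, 0, 0.126]], [[-0.0156, -0.093, -0.06], [0, 0, 0.126]], [[-0.0156, -0.093, -0.085], [0, 0, 0.126]], [[-0.0156, -0.093, -0.097], [0, 0, 0.126]], [[-0.0156, -0.093, -0.099], [0, 0, 0.126]], [[-0.0156, -0.093, -0.099], [0, 0, 0.126]]]'

```text
time_s: 33.92
position: [0.4331, 0.0033, 0.0552]
tcp_rot: [[-0.179, 0.001, -0.984], [0.984, -0.0, -0.179], [-0.001, -1.0, -0.001]]
force: [-0.6, -0.6, -1.7]
opening: 0.734
```

```bash
python3 -c "
from h import *
c=wrist('w9')"
```

```text
t 33.925 tcp [433.1   3.3  55.2] yaw 100.33 open 63.876880856045226 F [-0.6 -0.6 -1.7] tilt [ 0.0012 -0.0003]
```

View pics/w9.png

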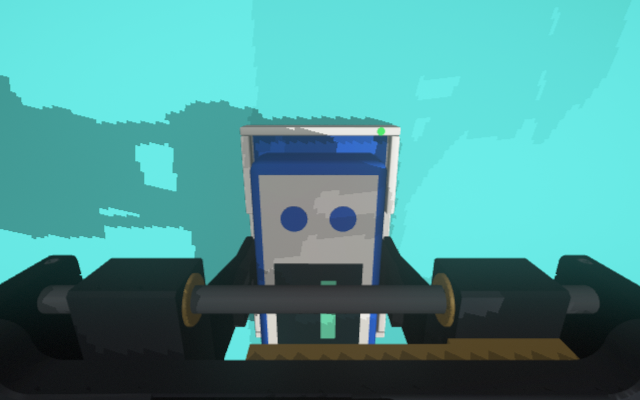

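Blue is held level and centred over its cradle at (320,235), tray 240–401 across. I'll lower, release and back off.

Emit:
play_rows --commands '[[[0, 0, -0.006], [0, 0, 0]], [[0, 0, -0.012], [0, 0, 0]], [[0, 0, -0.016], [0, 0, 0]], [[0, 0, -0.018], [0, 0, 0]], [[0, 0, -0.018], [0, 0, 0]], [[0, 0, -0.018], [0, 0, 0]]]'

```text
time_s: 34.72
position: [0.4324, 0.0034, 0.0368]
tcp_rot: [[-0.179, -0.0, -0.984], [0.984, 0.0, -0.179], [0.0, -1.0, 0.0]]
force: [-1.4, 0.1, 3.8]
opening: 0.737
```

Emit:
play_rows --commands '[[[0, 0, 0], [0, 0, 0]], [[0, 0, 0], [0, 0, 0]], [[0, 0, 0], [0, 0, 0]], [[0, 0, 0], [0, 0, 0]], [[0, 0, 0], [0, 0, 0]], [[0, 0, 0], [0, 0, 0]]]' --gripper 0.087

```text
time_s: 35.48
position: [0.4326, 0.0033, 0.0365]
tcp_rot: [[-0.179, -0.0, -0.984], [0.984, 0.0, -0.179], [0.0, -1.0, 0.0]]
force: [0.2, -0.5, 0.1]
opening: 0.999
```

Emit:
play_rows --commands '[[[0, 0, 0.02], [0, 0, 0]], [[0, 0, 0.06], [0, 0, 0]], [[0, 0, 0.11], [0, 0, 0]], [[0, 0, 0.16], [0, 0, 0]], [[0, 0.04, 0.21], [0, 0, 0]], [[0, 0.09, 0.25], [0, 0, 0]], [[0, 0.14, 0.26], [0, 0, 0]], [[0, 0.19, 0.26], [0, 0, 0]], [[0, 0.24, 0.26], [0, 0, 0]], [[0, 0.29, 0.26], [0, 0, 0]]]'

```text
time_s: 36.72
position: [0.432, 0.2949, 0.2965]
tcp_rot: [[-0.179, -0.0, -0.984], [0.984, -0.0, -0.179], [-0.0, -1.0, 0.0]]
force: [1.0, -0.6, -0.1]
opening: 0.996
```

Emit:
play_rows --commands '[[[0, 0.03, 0], [0, 0, 0]], [[0, 0.03, 0], [0, 0, 0]], [[0, 0.03, 0], [0, 0, 0]], [[0, 0.03, 0], [0, 0, 0]]]'

```text
time_s: 37.22
position: [0.4325, 0.3222, 0.2965]
tcp_rot: [[-0.178, -0.001, -0.984], [0.984, -0.001, -0.178], [-0.0, -1.0, 0.001]]
force: [-0.7, -0.0, -1.1]
opening: 0.998
```

```bash
python3 m1.py w10 -.01 .02; python3 -c "
import numpy as np,cv2
from h import *
a,b=[dict(np.load(f'w10{n}.npz')) for n in('top','scene')]
cv2.imwrite('pics/final.png',cv2.resize(np.vstack([a['frame'][40:300],b['frame'][120:360]])[...,::-1],None,fx=1.15,fy=1.15))
for n,p,lo,hi in(('gel',(315,128),.1,.2),('mouse',(431,161),.015,.05)):
    P=cloud(a,a['cam_to_world']);uv=box(((P[...,2]>lo)&(P[...,2]<hi)).astype(np.uint8),p,30);print(n,rect(P[uv[:,1],uv[:,0]]))
"
```

```text
t 37.225 tcp [432.5 322.2 296.5] yaw 100.25 open 86.84568298398062 F [-0.7 -0.  -1.1] tilt [-0.0006 -0.0006]
pile [  262    91   135   144 14315] [438. 333. 180. 160.  -0.] 0.0031941405243818832
pix plane [437.7 333.3 179.4 160.1   0. ]
top red [666.4 160.3  59.2  40.1  10. ] top z 0.0242 std 0.0035 off mm [-2.5 -2. ]
top yellow [ 433.  -338.3   76.7   47.9    1.4] top z 0.027 std 0.0038 off mm [-0.6 -1.3]
top black [ 631.9 -189.5   98.1   56.6   14.2] top z 0.0289 std 0.0038 off mm [-3.5 -1.4]
top blue [430.4   1.  117.5  63.6  10.4] top z 0.0345 std 0.0037 off mm [-2.3 -1.6]
scene red [671.  162.9  64.1  39.8   9.6] top z 0.0268 std 0.0028 off mm [ 2.5 -0.2]
scene yellow [ 433.  -339.1   88.3   55.6    0.5] top z 0.0283 std 0.0035 off mm [-0.6 -2.1]
scene black [ 633.1 -188.1  107.4   57.2   14.4] top z 0.0309 std 0.0034 off mm [-2.  -0.3]
scene blue [433.8   2.8 124.3  64.6  10.2] top z 0.0366 std 0.0043 off mm [ 1.3 -0.4]
gel [7.211e+02 1.000e+00 3.520e+01 3.370e+01 7.000e-01]
mouse [ 629.1 -374.6   99.4   56.2   -7.9]
```

View pics/final.png

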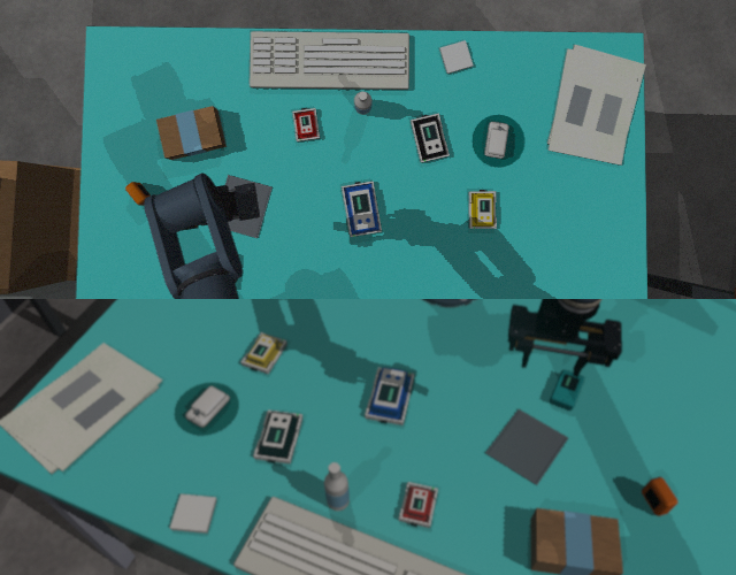

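All four recorders lie in their own cradles, the mat is empty, and the gel and mouse have not moved.

```bash
python3 -c "
from rig import *
print(hand_in())"
```

```text
the job is handed in; nothing more can be done
None
```

I took the pile apart from the top down and set red, yellow, black and blue, in that order, into the cradles of their own colours. Each was released before the next, and I handed the job in at about 37 s; `hand_in` gave no verdict.

**Placement:** In the last two-camera check, every recorder was within 4 mm of its cradle centre and within about 1° of its direction. The tops stood at 24–27 mm (red), 27–28 (yellow), 29–31 (black) and 34.5–36.6 (blue); 26, 28, 30 and 36 are expected for lying on the floor of the cradle.

**Bystanders and arm:** The gel and the mouse were found within 1 mm of where they started. The arm was clear of everything with the gripper open, at a height of about 0.3 m.

**Disagreements:** The two cameras differed by up to about 5 mm on red's position along its cradle, and by about 2 mm in height. For yellow, black and blue, the scene view also made the outline too long (yellow 88 mm instead of 78). I put this down to the cradle rim and the depth readings being caught in the outline. No check failed.

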